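# Hold the reference cell in the light gate

### The job

Lift the loose dust cover off the cell stand and set it down upright on the free bench, clear of the stand. Then take the glass cell out by its two broad frosted faces only, never touching the clear end windows with the fingers, and hold it upright in the middle of the gap of the light gate, so that the light from the lamp passes squarely through both windows to the detector. Finish holding it there, the cell touching no part of the gate, and leave the tape and the pen where they lie.

Things in the scene. Friction and masses are not known exactly. Their poses are not given: they have to be found in the camera images.
- stand: Fixed aluminium block, 66 (x) x 56 (y) x 24 mm high, on the bench. In its top is one rectangular pocket, 33 (x) x 21 (y) mm and 16 mm deep, in which the cell stands. The bench midway between stand and gate, nearer than the tape and beyond the pen, is free. Origin: centre of its underside.
- cover: Loose black dust cover standing on the block over the cell: a box 52 (x) x 42 (y) x 56 mm high, open underneath, walls 2.5 mm, 70 g. On top a bar grip 32 (along x) x 14 (y) x 22 mm high (56 to 78 mm above the origin), to be pinched across its 14 mm from above. Origin: centre of its open underside, z up. Not fastened; it must rise 50 mm to clear the cell.
- cell: Loose stoppered glass cell, 30 (x) x 18 (y) x 64 mm high, 40 g. The broad faces (+y, -y, 18 mm apart) are frosted whitish, the narrow ends (+x, -x) are clear windows; light passes along x, either way round. Origin: centre of its underside, z up. It starts hidden under the cover, x along the stand's x, foot 8 mm above the bench, upper 48 mm out of the pocket.
- cell_windows: The two clear end windows of the cell (one body, part of the cell, same origin and axes): panes 13 mm wide (y) and 63 mm tall, standing 0.5 mm proud of the ends at x = +15 and -15 mm. Fingers must not touch them.
- cell_aim (a point): Point in the middle of the cell, 22 mm above its underside, on the part of the windows where the light is best let through (it may pass 6 to 46 mm above the underside); axes as the cell's.
- gate: Fixed light gate: aluminium base 60 (x) x 180 (y) x 10 mm high, a round black lamp (40 mm diameter) on a pillar at its -y end, a square grey detector (40 mm) on a pillar at its +y end, both up to 101 mm above the bench. Their snouts (26 mm diameter) face each other across a free gap of 70 mm, open above and at the sides. Origin: centre of its underside.
- gate_beam (a point): Middle of the gap, on the axis of the light beam, 80 mm above the bench; the beam runs along this frame's y axis (the gate's y), z is up. The beam itself is infrared and not seen.
- tape: Bystander: loose roll of amber tape lying flat, 56 mm diameter, 12 mm high, beyond the middle of the work area. Origin: centre of its underside.
- pen: Bystander: loose black marker pen lying on the bench near its front edge, 122 mm long, 12 mm thick. Origin: centre of its underside.
Not all that is in view belongs to the job. There is more than one size of the cover; the job needs the smaller.

How it is judged:
By the outcome, as a careful person would: the job done as asked, in the order asked, and still so for the second after the job is handed in, while the arm keeps its last pose, push and grip.
It also fails if it takes over 54 s, if anything falls off the work surface, if the arm or the gripper's body presses on something with over 40 N, if the wrist force passes 120 N, or if a joint passes its speed limit or range.

### The arm

A 6-joint arm with a two-finger parallel gripper is mounted at the origin on a cart in front of the work surface, level with it; the furniture and walls round the work are solid. World frame = base frame: x ahead of the robot, y to its left, z up, the work surface at z = 0. Lengths are in m, angles in rad, forces in N, time in s.
With the tool pointing down it reaches from about 0.3 to 0.775 m from the base axis. Payload 14.6 kg.
Tool frame: the origin (TCP) lies at the very end of the fingers, on their centre line; the grasp point (between the pads) lies 19 mm behind it; z points along the fingers, y is the line along which they close (so a half turn about z gives the same grasp; the last joint's range is limited). The gripper opens to 94 mm and grips with 3 to 60 N. Pads are 16 mm wide; open, the fingers measure 119 mm over their backs; the gripper's body (75 mm by 177 mm) begins 78 mm behind the grasp point.
Start: joints at [1.139, 0.3, 1.521, -0, 1.321, -0.067], TCP at [0.196, 0.514, 0.205] pointing down, gripper open.
Joint ranges: [-3.03, 3.03], [-0.79, 2.21], [0.23, 2.52], [-1.04, 4.18], [0, 3.07], [-2.55, 2.55]. Speed limits (rad/s): [2.22, 2.22, 2.57, 3.14, 3.14, 3.14].

### API

Orientations are given as [roll, pitch, yaw] about the fixed x, y, z axes, in that order (R = Rz(yaw) Ry(pitch) Rx(roll)).
In Python, from station import ctrl, cams gives the robot as it stands. The module is installed in compiled form; this text tells all that it offers.
- The arm moves only by the tool arm_command, never from a script. Its argument "plan" is a list that holds one entry, the list of rows, each a list of 7 numbers: the shift along the tool's x, y, z in fractions of the full range, 1 being 0.5 m, then the turn, a rotation vector about the tool's x, y, z in normalised numbers (1 is 120 degrees), then the closure, from -1 (fully open) to 1 (shut). A call has 1 to 12 rows; each row is the pose to reach, as a shift and turn from the pose commanded when the call began, along the tool's axes at that moment; what a row does not reach only later rows make up. A row lasts 1/10 s, in which the tool goes at most 50 mm and 8.59 degrees, less where a joint would pass 70% of its speed; a pose out of reach is approached as far as the arm can. A shift or turn number past 1, either way, is cut back to 1. A call with a gripper value outside its range is refused whole. The fingers move at their own pace and stop on an object; "squeeze" is the grip in N (left out, the last holds). Time passes only in rows, so rows that repeat a pose let the fingers close. It gives the time, the measured TCP pose, the force, the opening and the grip force at its end, in the units of the state.
- ctrl.get_obs(): the state, without advancing time (a new reading comes with each control period).
- cams.camera(name): name is "side" or "top"; returns (picture, depth): 400x640x3 uint8, blue, green, red; 400x640 float32, m along the optical axis (not along the pixel's ray), 0 where there is no reading.
- cams.camera_info(name): a dict with "fx", "fy", "cx", "cy" (pixels), "dist_coeffs" ([k1, k2, p1, p2, k3] as OpenCV has them; the pictures are not rectified), "world_to_cam" (4x4, takes a point from world to camera coordinates). Camera axes: x right, y down, z forward; pixel columns grow to the right and rows downward; lengths in m; the calibration is good to about 2 mm. A picture is of the moment at which its call begins. camera_info takes no time and is no camera call.
- ctrl.hand_in(): hands the job in; it is judged then, once.
The state is a dict: "time_s": time; "qpos": joint angles; "joint_vel": joint speeds; "tau": joint torques, N m; "ee_pos": TCP position; "eef_rot": TCP orientation; "force": force on the tool from outside, world axes, zero at the start; "moment": the same for the moment, N m; "grip_width": finger opening in m; "grip_force": force on a finger pad.
Only numpy, scipy, OpenCV 4.12 (cv2) and the standard library are available. Lean on these libraries where they do the work, as an engineer would, in place of code of your own. Each camera call takes 0.05 s, during which the arm holds its last target. There are 200 camera calls.

## Working session

There is one attempt and no reset: what is moved stays moved. The work goes in short steps, Python scripts to look and compute and a tool call to move; the robot and the scene stay as the last step left them, time stands still between calls to the robot, and variables do not carry over. Pictures are saved under pics/ and viewed, at most 10 in all, crops included, and the job is handed in when it is done.

Besides the shell and the picture viewer there is one more tool, called after ">>>" as a command line: name --argument value ..., lists and objects as JSON in quotes. arm_command: Moves the arm, as the interface text tells. Its arguments: {"type":"object","properties":{"plan":{"type":"array"},"squeeze":{"type":"number"}},"required":["plan"]}

```bash
mkdir -p pics; cat > h.py <<'E'
import numpy as np, cv2
from station import ctrl, cams
def grab(n):
    p,d=cams.camera(n); return p,d
def K(n):
    c=cams.camera_info(n); return c,np.array([[c["fx"],0,c["cx"]],[0,c["fy"],c["cy"]],[0,0,1]]),np.array(c["dist_coeffs"],float),np.array(c["world_to_cam"])
def ray(n,uv):
    c,k,d,T=K(n); p=cv2.undistortPoints(np.array(uv,float).reshape(-1,1,2),k,d)[:,0]
    R=T[:3,:3]; o=-R.T@T[:3,3]; return o,np.c_[p,np.ones(len(p))]@R
def onplane(n,uv,z):
    o,v=ray(n,uv); return o+v*((z-o[2])/v[:,2])[:,None]
def cloud(n,depth):
    h,w=depth.shape; u,v=np.meshgrid(np.arange(w),np.arange(h))
    o,r=ray(n,np.stack([u,v],-1).reshape(-1,2)); return (o+r*depth.reshape(-1,1)).reshape(h,w,3)
def proj(n,P):
    c,k,d,T=K(n); return cv2.projectPoints(np.array(P,float).reshape(-1,1,3),cv2.Rodrigues(T[:3,:3])[0],T[:3,3],k,d)[0][:,0]
E
python3 - <<'E'
from h import *
for n in("top","side"):
    p,d=grab(n); cv2.imwrite(f"pics/{n}0.png",p); np.save(f"{n}0.npy",d)
    c,k,dd,T=K(n); print(n,k[0,0],dd,(-T[:3,:3].T@T[:3,3]).round(3))
o=ctrl.get_obs();print(o["ee_pos"],o["eef_rot"],o["time_s"],o["grip_width"])
E
```

```text
top 442.24846846190553 [-0.01323795  0.          0.          0.          0.        ] [0.375 0.035 1.121]
side 454.1173276305474 [-0.00215948  0.          0.          0.          0.        ] [ 0.107 -0.638  0.735]
[0.19611591 0.51360225 0.20496243] [-3.14061683e+00 -8.57310782e-05  2.77677814e+00] 0.1 0.094140264451546
```

View pics/top0.png

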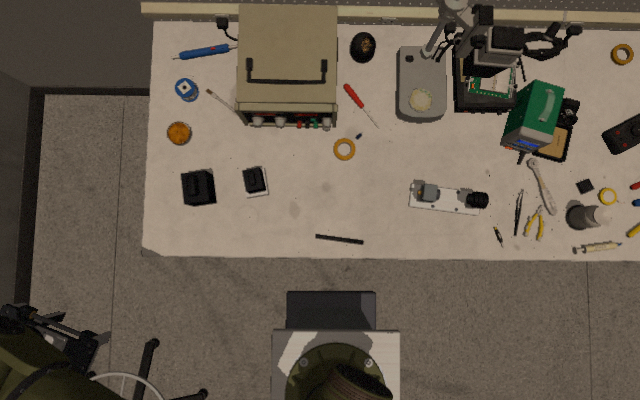

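View pics/side0.png

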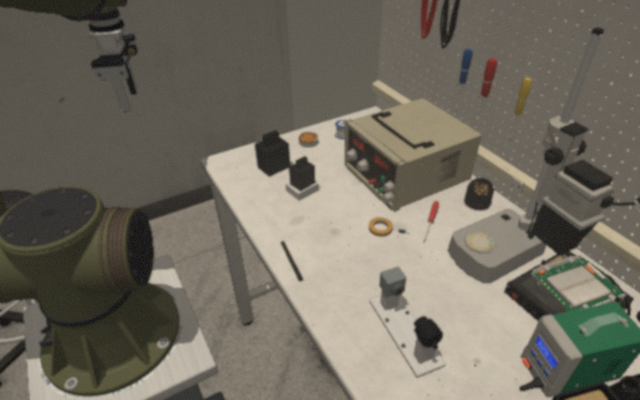

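The top view shows the small cover on the white stand at (254,180). A larger cover stands alone on the bench at (198,187). The gate is at (448,198), with the detector at (430,192) on the left and the lamp at (478,200) on the right. The tape is at (344,149) and the pen at (339,239). The side view agrees: small cover on the stand at (302,175), large one at (272,153).

Could be taken for the cover: the large box at top (198,187), the small box on the stand at (254,180), and the round black item at (363,46). I choose (254,180) because it is smaller and stands on the block.

```bash
python3 - <<'E'
from h import *
p=cv2.imread("pics/top0.png"); d=np.load("top0.npy"); C=cloud("top",d)
s=cv2.imread("pics/side0.png")
def rect(m,name):
    ys,xs=np.nonzero(m); 
    return xs,ys
def blob(roi,zlo,zhi,name,extra=None):
    x0,x1,y0,y1=roi; m=np.zeros(d.shape,bool); m[y0:y1,x0:x1]=True
    m&=(C[...,2]>zlo)&(C[...,2]<zhi)&(d>0)
    if extra is not None: m&=extra
    P=C[m]; 
    if len(P)<5: print(name,"none");return
    r=cv2.minAreaRect(P[:,:2].astype(np.float32)*1000)
    print(name,len(P),"zmed",P[:,2].mean().round(4),"c",np.round(r[0],1),"size",np.round(r[1],1),"ang",round(r[2],1))
print("bench z",C[205:215,290:340,2].mean())
st=(230,280,155,205)
for a,b in((.015,.035),(.06,.075),(.06,.09),(.085,.12)): blob(st,a,b,f"stand/cover {a}-{b}")
bg=(175,222,160,212)
for a,b in((.04,.085),(.09,.13)): blob(bg,a,b,f"big {a}-{b}")
g=(400,500,170,220)
blob(g,.005,.02,"gate base"); blob((400,445,170,220),.06,.12,"det"); blob((455,500,170,220),.06,.12,"lamp")
blob((325,362,130,165),.005,.03,"tape"); blob((305,375,225,252),.004,.03,"pen")
a=cv2.resize(p[150:215,165:285],None,fx=4.5,fy=4.5,interpolation=cv2.INTER_CUBIC)
b=cv2.resize(p[165:225,395:505],None,fx=4.9,fy=4.9,interpolation=cv2.INTER_CUBIC)
w=max(a.shape[1],b.shape[1]); o=np.zeros((a.shape[0]+b.shape[0],w,3),np.uint8); o[:a.shape[0],:a.shape[1]]=a; o[a.shape[0]:,:b.shape[1]]=b
cv2.imwrite("pics/crop1.png",o); print(o.shape)
E
```

```text
bench z 0.0020364145923297355
stand/cover 0.015-0.035 165 zmed 0.0238 c [513.7 208.3] size [65.7 56.5] ang 10.8
stand/cover 0.06-0.075 33 zmed 0.068 c [514.4 204.2] size [50.7 40.2] ang 12.5
stand/cover 0.06-0.09 334 zmed 0.0787 c [515.  205.4] size [52.6 42.6] ang 13.3
stand/cover 0.085-0.12 98 zmed 0.0996 c [515.2 205.1] size [31.7 15.5] ang 14.3
big 0.04-0.085 686 zmed 0.0748 c [494.8 340.8] size [74.1 59.2] ang 9.0
big 0.09-0.13 213 zmed 0.1074 c [494.6 341.7] size [45.  23.1] ang 8.5
gate base 1084 zmed 0.0097 c [ 496.5 -287.2] size [216.2 123.1] ang 89.0
det 337 zmed 0.0941 c [ 486.3 -213.4] size [49.6 39.8] ang 82.8
lamp 321 zmed 0.0916 c [ 472.2 -332.4] size [53. 39.] ang 87.5
tape 282 zmed 0.0109 c [619.3 -11.3] size [85.4 81.6] ang 70.9
pen 234 zmed 0.009 c [378.4  -6.4] size [174.4  60.8] ang 88.9
(586, 540, 3)
```

View pics/crop1.png

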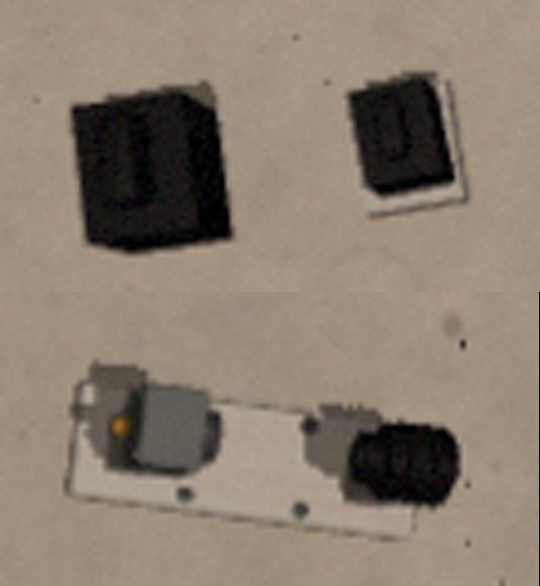

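The crop confirms the choice: the small box with the bar grip sits on the white stand, and the larger box at left stands alone on the bench. I'll cross-check with the side camera, measure the gate more finely, and compute the first move.

```bash
cat >> h.py <<'E'
from scipy.spatial.transform import Rotation as Ro
def rel(pos_mm,yaw_deg):
    """tool-frame shift (mm) and turn to reach pos pointing straight down with yaw"""
    o=ctrl.get_obs(); R=Ro.from_euler('xyz',o["eef_rot"]); G=Ro.from_euler('xyz',[np.pi,0,np.radians(yaw_deg)])
    print("t",round(o["time_s"],2),"at",(np.array(o["ee_pos"])*1000).round(1),"rpy",np.degrees(o["eef_rot"]).round(2),
      "shift",R.inv().apply(np.array(pos_mm)-np.array(o["ee_pos"])*1000).round(1),"turn",(R.inv()*G).as_rotvec().round(3))
def rectof(P,name):
    r=cv2.minAreaRect(P[:,:2].astype(np.float32)*1000)
    print(name,len(P),"z",P[:,2].mean().round(4),"c",np.round(r[0],1),"size",np.round(r[1],1),"ang",round(r[2],1))
E
python3 - <<'E'
from h import *
p=cv2.imread("pics/top0.png"); d=np.load("top0.npy"); C=cloud("top",d)
S=cloud("side",np.load("side0.npy")); 
def box(C,x,y,z): return (C[...,0]>x[0])&(C[...,0]<x[1])&(C[...,1]>y[0])&(C[...,1]<y[1])&(C[...,2]>z[0])&(C[...,2]<z[1])
cx,cy=(.46,.57),(.15,.26)
for n,c in(("top",C),("side",S)):
    rectof(c[box(c,cx,cy,(.088,.12))],n+" grip"); rectof(c[box(c,cx,cy,(.094,.12))],n+" griptop"); rectof(c[box(c,cx,cy,(.074,.086))],n+" covtop")
    m=box(c,cx,cy,(.019,.03)); rectof(c[m],n+" stand")
    gx=(.42,.54)
    rectof(c[box(c,gx,(-.245,-.18),(.094,.12))],n+" det"); rectof(c[box(c,gx,(-.37,-.30),(.094,.12))],n+" lamptop")
    rectof(c[box(c,gx,(-.39,-.17),(.0075,.02))],n+" base")
    rectof(c[box(c,gx,(-.39,-.30),(.075,.12))],n+" lampall"); rectof(c[box(c,gx,(-.25,-.17),(.075,.12))],n+" detall")
w=np.zeros(p.shape[:2],np.uint8); w[170:222,400:500]=(cv2.cvtColor(p,cv2.COLOR_BGR2GRAY)[170:222,400:500]>165)*255
cn=max(cv2.findContours(w,0,2)[0],key=cv2.contourArea); print("white",cv2.contourArea(cn))
P=onplane("top",cn[:,0],.010); rectof(P,"base col")
rel([515,205,200],193.5)
E
```

```text
top grip 95 z 0.1 c [515.3 205.2] size [31.8 15.1] ang 13.1
top griptop 88 z 0.1007 c [515.3 205.3] size [32.1 14.6] ang 11.0
top covtop 303 z 0.0796 c [514.9 205.4] size [52.5 42.6] ang 13.8
top stand 144 z 0.0238 c [513.7 208.3] size [65.7 56.5] ang 10.8
top det 235 z 0.0994 c [ 486.7 -212.9] size [33.6 39.3] ang 84.1
top lamptop 152 z 0.0972 c [ 471.4 -332.6] size [36.2 30.1] ang 81.9
top base 893 z 0.0103 c [ 479.3 -271.3] size [178.9  59.5] ang 83.3
top lampall 305 z 0.0926 c [ 472.1 -328.4] size [45.5 38.6] ang 89.7
top detall 310 z 0.0961 c [ 486.3 -213.8] size [48.7 39.8] ang 82.8
side grip 90 z 0.0972 c [512.1 202. ] size [31.2 16.2] ang 10.6
side griptop 67 z 0.0993 c [512.4 202.5] size [30.4 15.5] ang 10.6
side covtop 176 z 0.079 c [513.1 201.5] size [56.3 44. ] ang 7.1
side stand 160 z 0.0237 c [503.8 191.2] size [46.9 82.7] ang 61.4
side det 321 z 0.0987 c [ 485.  -217.5] size [39.6 39.8] ang 84.0
side lamptop 255 z 0.0972 c [ 471.7 -330.3] size [40.9 29. ] ang 80.1
side base 1745 z 0.0099 c [ 477.9 -274.4] size [179.8  60.1] ang 83.0
side lampall 609 z 0.0909 c [ 471.2 -332.8] size [52.4 40.3] ang 84.4
side detall 554 z 0.0931 c [ 485.  -218.8] size [42.2 40.9] ang 84.0
white 0.0
base col 1 z 0.01 c [ 457.2 -259.7] size [0. 0.] ang 0.0
t 0.1 at [196.1 513.6 205. ] rpy [-179.94   -0.    159.1 ] shift [-408.  -174.5    5.1] turn [-0.001 -0.    -0.6  ]
```

The manual's scale: shifts go in shares of 0.5 m and turns go in shares of 120 degrees. Converting my numbers, -408 mm / 500 = -0.816, -174 mm / 500 = -0.348, -0.58 rad / 2.0944 = -0.2769.

>>> arm_command --plan '[[[-0.816, -0.348, 0.01, 0, 0, -0.2769, -1], [-0.816, -0.348, 0.01, 0, 0, -0.2769, -1], [-0.816, -0.348, 0.01, 0, 0, -0.2769, -1], [-0.816, -0.348, 0.01, 0, 0, -0.2769, -1], [-0.816, -0.348, 0.01, 0, 0, -0.2769, -1], [-0.816, -0.348, 0.01, 0, 0, -0.2769, -1], [-0.816, -0.348, 0.01, 0, 0, -0.2769, -1], [-0.816, -0.348, 0.01, 0, 0, -0.2769, -1], [-0.816, -0.348, 0.01, 0, 0, -0.2769, -1], [-0.816, -0.348, 0.01, 0, 0, -0.2769, -1], [-0.816, -0.348, 0.01, 0, 0, -0.2769, -1], [-0.816, -0.348, 0.01, 0, 0, -0.2769, -1]]]' --squeeze 12

```text
time_s: 1.3
ee_pos: [0.5146, 0.2064, 0.2002]
eef_rot: [3.141, -0.001, -2.926]
force: [-0.7, 0.9, -1.0]
grip_width: 0.0943
grip_force: 0.0
```

```bash
python3 - <<'E'
from h import *
rel([514.5,204,130],192)
E
```

```text
t 1.3 at [514.6 206.4 200.2] rpy [ 1.7999e+02 -4.0000e-02 -1.6766e+02] shift [ 0.5 -2.3 70.2] turn [ 0.    -0.001  0.006]
```

>>> arm_command --plan '[[[0, -0.002, 0.08, 0, 0, 0, -1], [0, -0.004, 0.15, 0, 0, 0, -1], [0, -0.004, 0.2, 0, 0, 0, -1], [0, -0.004, 0.232, 0, 0, 0, -1], [0, -0.004, 0.232, 0, 0, 0, -1], [0, -0.004, 0.232, 0, 0, 0, 0], [0, -0.004, 0.232, 0, 0, 0, 1], [0, -0.004, 0.232, 0, 0, 0, 1], [0, -0.004, 0.232, 0, 0, 0, 1], [0, -0.004, 0.232, 0, 0, 0, 1], [0, -0.004, 0.232, 0, 0, 0, 1], [0, -0.004, 0.232, 0, 0, 0, 1]]]' --squeeze 12

```text
time_s: 2.5
ee_pos: [0.5157, 0.2037, 0.0845]
eef_rot: [3.142, 0.0, -2.926]
force: [-0.3, -0.3, -0.3]
grip_width: 0.0412
grip_force: 0.0
```

>>> arm_command --plan '[[[0, 0, 0, 0, 0, 0, 1], [0, 0, 0, 0, 0, 0, 1], [0, 0, 0, 0, 0, 0, 1], [0, 0, 0, 0, 0, 0, 1], [0, 0, 0, 0, 0, 0, 1], [0, 0, 0, 0, 0, 0, 1], [0, 0, 0, 0, 0, 0, 1]]]' --squeeze 12

```text
time_s: 3.2
ee_pos: [0.5157, 0.2037, 0.0844]
eef_rot: [-3.142, -0.0, -2.926]
force: [0.1, 0.2, -0.2]
grip_width: 0.0139
grip_force: 12.0
```

Scaled: -90 mm / 500 = -0.18, -75 mm / 500 = -0.15.

>>> arm_command --plan '[[[0, 0, -0.01, 0, 0, 0, 1], [0, 0, -0.03, 0, 0, 0, 1], [0, 0, -0.06, 0, 0, 0, 1], [0, 0, -0.09, 0, 0, 0, 1], [0, 0, -0.12, 0, 0, 0, 1], [0, 0, -0.15, 0, 0, 0, 1], [0, 0, -0.18, 0, 0, 0, 1], [0, 0, -0.18, 0, 0, 0, 1], [0, 0, -0.18, 0, 0, 0, 1]]]'

```text
time_s: 4.1
ee_pos: [0.5157, 0.2037, 0.1746]
eef_rot: [3.142, 0.001, -2.926]
force: [-0.6, 0.6, -1.6]
grip_width: 0.0138
grip_force: 12.0
```

```bash
python3 - <<'E'
from h import *
rel([505,-10,170],192); rel([505,-10,64],192)
p,d=grab("side"); q=p[60:260,200:420]; cv2.imwrite("pics/s1.png",cv2.resize(q,None,fx=2.8,fy=2.8,interpolation=cv2.INTER_CUBIC))
E
```

```text
t 4.1 at [515.7 203.7 174.6] rpy [ 1.8000e+02  3.0000e-02 -1.6767e+02] shift [  56.1 -206.5    4.5] turn [0.    0.001 0.006]
t 4.1 at [515.7 203.7 174.6] rpy [ 1.8000e+02  3.0000e-02 -1.6767e+02] shift [  56.2 -206.5  110.5] turn [0.    0.001 0.006]
```

View pics/s1.png

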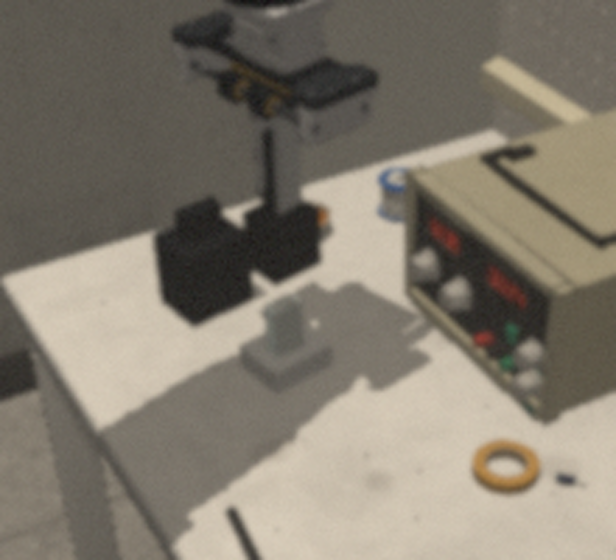

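The picture shows the cover held upright at crop (280,240), clear of the cell. The cell is standing in the stand at (285,320), and the large cover at (205,260) is untouched.

>>> arm_command --plan '[[[0.02, -0.07, 0, 0, 0, 0, 1], [0.04, -0.15, 0, 0, 0, 0, 1], [0.062, -0.23, 0, 0, 0, 0, 1], [0.084, -0.31, 0, 0, 0, 0, 1], [0.104, -0.38, 0, 0, 0, 0, 1], [0.112, -0.412, 0, 0, 0, 0, 1], [0.112, -0.412, 0.04, 0, 0, 0, 1], [0.112, -0.412, 0.1, 0, 0, 0, 1], [0.112, -0.412, 0.16, 0, 0, 0, 1], [0.112, -0.412, 0.2, 0, 0, 0, 1], [0.112, -0.412, 0.218, 0, 0, 0, 1], [0.112, -0.412, 0.218, 0, 0, 0, 1]]]'

```text
time_s: 5.35
ee_pos: [0.5043, -0.0094, 0.0643]
eef_rot: [3.141, -0.002, -2.926]
force: [0.3, -0.6, -1.0]
grip_width: 0.0137
grip_force: 12.0
```

Scaled: 5 mm / 500 = 0.01, 4 mm / 500 = 0.008.

>>> arm_command --plan '[[[0, 0, 0.003, 0, 0, 0, 1], [0, 0, 0.006, 0, 0, 0, 1], [0, 0, 0.008, 0, 0, 0, 1], [0, 0, 0.01, 0, 0, 0, 1], [0, 0, 0.01, 0, 0, 0, 1]]]'

```text
time_s: 5.85
ee_pos: [0.505, -0.0095, 0.0606]
eef_rot: [-3.142, 0.0, -2.926]
force: [-0.0, -0.2, -1.2]
grip_width: 0.0138
grip_force: 12.0
```

Scaled: 1.2 mm / 500 = 0.0024, 0.7 mm / 500 = 0.0014.

>>> arm_command --plan '[[[0, 0, 0.0014, 0, 0, 0, 1], [0, 0, 0.0024, 0, 0, 0, 1], [0, 0, 0.0024, 0, 0, 0, 1], [0, 0, 0.0024, 0, 0, 0, 1]]]'

```text
time_s: 6.25
ee_pos: [0.5053, -0.0093, 0.0602]
eef_rot: [-3.142, 0.001, -2.926]
force: [-4.9, 1.0, 10.4]
grip_width: 0.0134
grip_force: 12.0
```

Contact with the bench is felt. Release and rise.

Scaled: -0.5 mm / 500 = -0.001.

>>> arm_command --plan '[[[0, 0, -0.001, 0, 0, 0, 0.5], [0, 0, -0.001, 0, 0, 0, 0], [0, 0, -0.001, 0, 0, 0, -1], [0, 0, -0.001, 0, 0, 0, -1], [0, 0, -0.001, 0, 0, 0, -1], [0, 0, -0.001, 0, 0, 0, -1], [0, 0, -0.001, 0, 0, 0, -1], [0, 0, -0.001, 0, 0, 0, -1]]]'

```text
time_s: 7.05
ee_pos: [0.505, -0.0095, 0.0597]
eef_rot: [-3.142, -0.0, -2.926]
force: [0.1, 0.7, 0.0]
grip_width: 0.0744
grip_force: 0.0
```

Scaled: -140 mm / 500 = -0.28, -120 mm / 500 = -0.24.

>>> arm_command --plan '[[[0, 0, -0.04, 0, 0, 0, -1], [0, 0, -0.11, 0, 0, 0, -1], [0, 0, -0.19, 0, 0, 0, -1], [0, 0, -0.24, 0, 0, 0, -1], [0, 0, -0.28, 0, 0, 0, -1], [0, 0, -0.28, 0, 0, 0, -1]]]'

```text
time_s: 7.65
ee_pos: [0.506, -0.0096, 0.2022]
eef_rot: [-3.14, 0.004, -2.926]
force: [0.4, 0.7, -0.0]
grip_width: 0.0938
grip_force: 0.0
```

```bash
python3 - <<'E'
from h import *
def box(C,x,y,z): return (C[...,0]>x[0])&(C[...,0]<x[1])&(C[...,1]>y[0])&(C[...,1]<y[1])&(C[...,2]>z[0])&(C[...,2]<z[1])
for n in("top","side"):
    p,d=grab(n); c=cloud(n,d); cv2.imwrite(f"pics/{n}2.png",p)
    m=box(c,(.46,.57),(.15,.26),(.055,.09)); rectof(c[m],n+" celltop"); print(c[m][:,2].max())
    m=box(c,(.46,.57),(.15,.26),(.03,.09)); rectof(c[m],n+" cell")
    rectof(c[box(c,(.46,.57),(.15,.26),(.019,.028))],n+" stand")
    m=box(c,(.45,.56),(-.07,.05),(.05,.06)); rectof(c[m],n+" cover")
a=cv2.imread("pics/top2.png")[155:205,225:285]
b=cv2.imread("pics/side2.png")[145:285,255:395]
a=cv2.resize(a,None,fx=6,fy=6,interpolation=cv2.INTER_CUBIC);b=cv2.resize(b,None,fx=3,fy=3,interpolation=cv2.INTER_CUBIC)
o=np.zeros((420,800,3),np.uint8);o[:300,:360]=a;o[:,380:800]=b;cv2.imwrite("pics/c2.png",o)
rel([514,206,100],191)
E
```

```text
top celltop 113 z 0.07 c [514.4 208.1] size [31.9 18.1] ang 10.5
0.07779912323235294
top cell 136 z 0.0653 c [514.3 208.1] size [32.1 18.1] ang 10.5
top stand 436 z 0.0238 c [514.4 208.3] size [67.  56.3] ang 10.7
top cover 62 z 0.0557 c [502.7  -4.7] size [58.8 27.6] ang 64.5
side celltop 121 z 0.0662 c [512.5 204.9] size [32.8 21.4] ang 5.4
0.07362879121403199
side cell 225 z 0.0555 c [512.6 204.9] size [33.  21.4] ang 5.4
side stand 267 z 0.0229 c [512.5 206.2] size [67.1 62. ] ang 10.7
side cover 234 z 0.0548 c [503.   -9.8] size [53.1 42.5] ang 13.7
t 7.75 at [504.8  -9.5 199.1] rpy [ 1.8000e+02 -2.0000e-02 -1.6767e+02] shift [-55.  208.5  99.1] turn [ 0.    -0.     0.023]
```

View pics/c2.png

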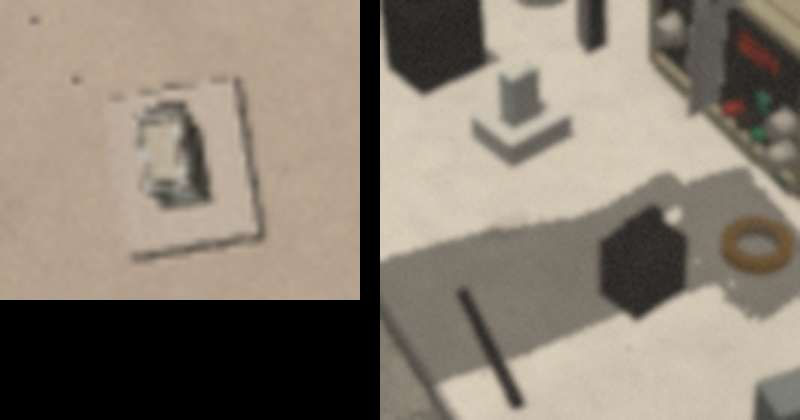

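The cover stands upright on the free bench at crop (645,262), and the cell stands upright in the pocket at (168,155) and (520,95).

Scaled: 209 mm / 500 = 0.418, 184 mm / 500 = 0.368, 0.03 rad / 2.0944 = 0.0143.

>>> arm_command --plan '[[[-0.024, 0.09, 0, 0, 0, 0, -1], [-0.048, 0.184, 0, 0, 0, 0.0048, -1], [-0.072, 0.276, 0, 0, 0, 0.0095, -1], [-0.096, 0.368, 0, 0, 0, 0.0143, -1], [-0.108, 0.418, 0, 0, 0, 0.0143, -1], [-0.108, 0.418, 0, 0, 0, 0.0143, -1], [-0.108, 0.418, 0.08, 0, 0, 0.0143, -1], [-0.108, 0.418, 0.16, 0, 0, 0.0143, -1], [-0.108, 0.418, 0.18, 0, 0, 0.0143, -1], [-0.108, 0.418, 0.18, 0, 0, 0.0143, -1]]]'

```text
time_s: 8.75
ee_pos: [0.5125, 0.2053, 0.1084]
eef_rot: [-3.141, -0.003, -2.957]
force: [0.6, -0.6, 0.6]
grip_width: 0.0938
grip_force: 0.0
```

>>> arm_command --plan '[[[0, 0, 0.04, 0, 0, 0, -1], [0, 0, 0.08, 0, 0, 0, -1], [0, 0, 0.12, 0, 0, 0, -1], [0, 0, 0.14, 0, 0, 0, -1], [0, 0, 0.146, 0, 0, 0, -1], [0, 0, 0.146, 0, 0, 0, -1]]]'

```text
time_s: 9.35
ee_pos: [0.5137, 0.2063, 0.0377]
eef_rot: [3.141, 0.001, -2.957]
force: [-0.1, 0.3, -0.4]
grip_width: 0.0939
grip_force: 0.0
```

```bash
python3 - <<'E'
from h import *
rel([513.4,206.5,36],190.6)
E
```

```text
t 9.35 at [513.7 206.3  37.7] rpy [ 1.7999e+02  6.0000e-02 -1.6940e+02] shift [0.2 0.3 1.7] turn [0.    0.001 0.   ]
```

Well centred. Close gently first, then firm up the grip.

Scaled: 1 mm / 500 = 0.002.

>>> arm_command --plan '[[[0, 0, 0.002, 0, 0, 0, 0], [0, 0, 0.002, 0, 0, 0, 0.3], [0, 0, 0.002, 0, 0, 0, 1], [0, 0, 0.002, 0, 0, 0, 1], [0, 0, 0.002, 0, 0, 0, 1], [0, 0, 0.002, 0, 0, 0, 1], [0, 0, 0.002, 0, 0, 0, 1], [0, 0, 0.002, 0, 0, 0, 1], [0, 0, 0.002, 0, 0, 0, 1], [0, 0, 0.002, 0, 0, 0, 1], [0, 0, 0.002, 0, 0, 0, 1], [0, 0, 0.002, 0, 0, 0, 1]]]' --squeeze 5

```text
time_s: 10.55
ee_pos: [0.5131, 0.2062, 0.0357]
eef_rot: [-3.142, -0.0, -2.956]
force: [0.2, -0.1, -0.3]
grip_width: 0.0182
grip_force: 5.0
```

>>> arm_command --plan '[[[0, 0, 0, 0, 0, 0, 1], [0, 0, 0, 0, 0, 0, 1], [0, 0, 0, 0, 0, 0, 1]]]' --squeeze 12

```text
time_s: 10.85
ee_pos: [0.5131, 0.2062, 0.0358]
eef_rot: [-3.142, 0.0, -2.956]
force: [-0.2, -0.0, -0.6]
grip_width: 0.018
grip_force: 12.0
```

Scaled: -155 mm / 500 = -0.31, -135 mm / 500 = -0.27.

>>> arm_command --plan '[[[0, 0, -0.008, 0, 0, 0, 1], [0, 0, -0.024, 0, 0, 0, 1], [0, 0, -0.044, 0, 0, 0, 1], [0, 0, -0.07, 0, 0, 0, 1], [0, 0, -0.12, 0, 0, 0, 1], [0, 0, -0.17, 0, 0, 0, 1], [0, 0, -0.22, 0, 0, 0, 1], [0, 0, -0.27, 0, 0, 0, 1], [0, 0, -0.31, 0, 0, 0, 1], [0, 0, -0.31, 0, 0, 0, 1], [0, 0, -0.31, 0, 0, 0, 1]]]'

```text
time_s: 11.95
ee_pos: [0.513, 0.2062, 0.1909]
eef_rot: [3.142, 0.001, -2.956]
force: [0.1, -0.2, -0.3]
grip_width: 0.0179
grip_force: 12.0
```

```bash
python3 - <<'E'
from h import *
rel([478.6,-272.9,190],83.2)
def box(C,x,y,z): return (C[...,0]>x[0])&(C[...,0]<x[1])&(C[...,1]>y[0])&(C[...,1]<y[1])&(C[...,2]>z[0])&(C[...,2]<z[1])
p,d=grab("side"); c=cloud("side",d); m=box(c,(.48,.55),(.17,.24),(.155,.19)); P=c[m]; rectof(P,"cell"); print(P[:,2].min())
cv2.imwrite("pics/s3.png",cv2.resize(p[20:220,220:400],None,fx=3,fy=3,interpolation=cv2.INTER_CUBIC))
E
```

```text
t 11.95 at [513.  206.2 190.9] rpy [ 1.8000e+02  3.0000e-02 -1.6939e+02] shift [ 122.1 -464.6    0.8] turn [1.000e-03 0.000e+00 1.875e+00]
cell 135 z 0.1762 c [509.7 199.2] size [16.7 33. ] ang 69.8
0.16177129560576464
```

View pics/s3.png

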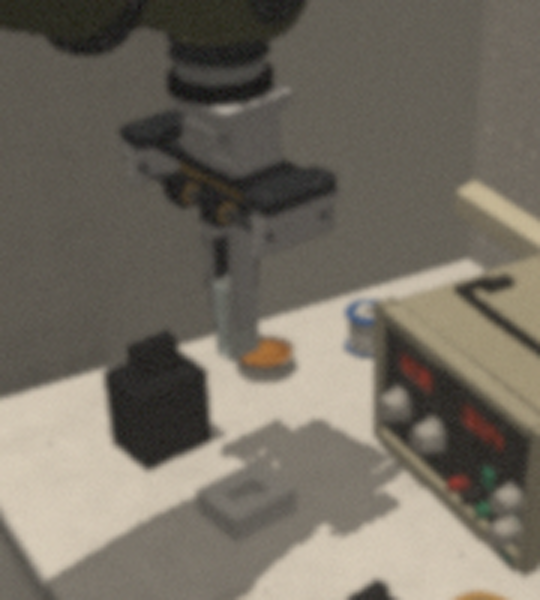

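The cell is in the fingers at crop (238,320) and the pocket at (248,495) is empty. Carry it over the gate.

Scaled: -460 mm / 500 = -0.92, -238 mm / 500 = -0.476, 1.77 rad / 2.0944 = 0.8451.

>>> arm_command --plan '[[[0.016, -0.06, 0, 0, 0, 0.0573, 1], [0.036, -0.14, 0, 0, 0, 0.1289, 1], [0.058, -0.224, 0, 0, 0, 0.2005, 1], [0.08, -0.308, 0, 0, 0, 0.2722, 1], [0.102, -0.392, 0, 0, 0, 0.3438, 1], [0.126, -0.476, 0, 0, 0, 0.4154, 1], [0.148, -0.56, 0, 0, 0, 0.487, 1], [0.17, -0.644, 0, 0, 0, 0.5586, 1], [0.192, -0.728, 0, 0, 0, 0.6303, 1], [0.214, -0.812, 0, 0, 0, 0.7019, 1], [0.23, -0.88, 0, 0, 0, 0.7735, 1], [0.242, -0.92, 0, 0, 0, 0.8451, 1]]]'

```text
time_s: 13.2
ee_pos: [0.478, -0.2704, 0.1893]
eef_rot: [-3.14, -0.001, 1.549]
force: [-0.2, -0.5, 0.7]
grip_width: 0.018
grip_force: 12.0
```

```bash
python3 - <<'E'
from h import *
rel([478.6,-272.9,180],83.2)
E
```

```text
t 13.2 at [ 478.  -270.4  189.3] rpy [-1.7989e+02 -5.0000e-02  8.8740e+01] shift [-2.5  0.7  9.3] turn [-0.002 -0.001  0.097]
```

Scaled: 50 mm / 500 = 0.1, -2.5 mm / 500 = -0.005, 0.097 rad / 2.0944 = 0.0463.

>>> arm_command --plan '[[[-0.005, 0.0014, 0.04, 0, 0, 0.0463, 1], [-0.005, 0.0014, 0.09, 0, 0, 0.0463, 1], [-0.005, 0.0014, 0.1, 0, 0, 0.0463, 1], [-0.005, 0.0014, 0.1, 0, 0, 0.0463, 1], [-0.005, 0.0014, 0.1, 0, 0, 0.0463, 1]]]'

```text
time_s: 13.7
ee_pos: [0.4799, -0.2707, 0.1415]
eef_rot: [3.141, 0.0, 1.46]
force: [-0.9, -1.2, 0.3]
grip_width: 0.0179
grip_force: 12.0
```

```bash
python3 - <<'E'
from h import *
rel([478.6,-272.9,86],83.2)
def box(C,x,y,z): return (C[...,0]>x[0])&(C[...,0]<x[1])&(C[...,1]>y[0])&(C[...,1]<y[1])&(C[...,2]>z[0])&(C[...,2]<z[1])
p,d=grab("side"); c=cloud("side",d); m=box(c,(.45,.51),(-.30,-.245),(.104,.137)); P=c[m]; rectof(P,"cell"); print(P.min(0),P.max(0))
cv2.imwrite("pics/s4.png",cv2.resize(p[180:380,340:480],None,fx=3,fy=3,interpolation=cv2.INTER_CUBIC))
gp=lambda u:proj("side",u).round(1).tolist()
# expected cell corners in side picture from TCP
o=ctrl.get_obs(); e=np.array(o["ee_pos"]); a=o["eef_rot"][2]; X=np.array([np.cos(a),np.sin(a),0]);Y=np.array([-np.sin(a),np.cos(a),0])
q=[e+X*s*.015+Y*t*.009+np.array([0,0,-.0278]) for s,t in((1,1),(1,-1),(-1,-1),(-1,1))]
print(((np.array(gp(q))-[340,180])*3).round(0).tolist())
E
```

```text
t 13.7 at [ 479.9 -270.7  141.5] rpy [1.7996e+02 2.0000e-02 8.3680e+01] shift [-2.3 -1.1 55.5] turn [0.001 0.    0.008]
cell 157 z 0.1246 c [ 470.4 -277.2] size [16.3 33.5] ang 26.9
[ 0.46607286 -0.29042533  0.11326248] [ 0.48518295 -0.25861739  0.13680357]
[[184.0, 322.0], [211.0, 313.0], [239.0, 350.0], [212.0, 360.0]]
```

View pics/s4.png

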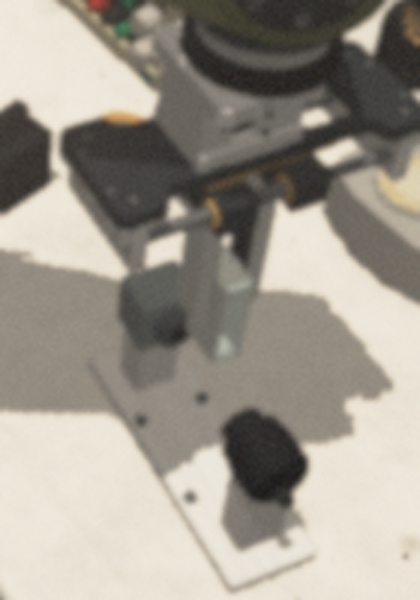

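The cell hangs upright with its bottom corners at crop (213,360) and (239,352). The robot pose predicts (212,360) and (239,350), so the cell is centred in the grip. The gap lies between the detector snout (170,325) and the lamp (255,455).

Scaled: 55.5 mm / 500 = 0.111, -2.8 mm / 500 = -0.0056, 0.008 rad / 2.0944 = 0.0038.

>>> arm_command --plan '[[[-0.0056, -0.0026, 0, 0, 0, 0.0038, 1], [-0.0056, -0.0026, 0.02, 0, 0, 0.0038, 1], [-0.0056, -0.0026, 0.04, 0, 0, 0.0038, 1], [-0.0056, -0.0026, 0.06, 0, 0, 0.0038, 1], [-0.0056, -0.0026, 0.08, 0, 0, 0.0038, 1], [-0.0056, -0.0026, 0.096, 0, 0, 0.0038, 1], [-0.0056, -0.0026, 0.106, 0, 0, 0.0038, 1], [-0.0056, -0.0026, 0.111, 0, 0, 0.0038, 1], [-0.0056, -0.0026, 0.111, 0, 0, 0.0038, 1], [-0.0056, -0.0026, 0.111, 0, 0, 0.0038, 1], [-0.0056, -0.0026, 0.111, 0, 0, 0.0038, 1], [-0.0056, -0.0026, 0.111, 0, 0, 0.0038, 1]]]'

```text
time_s: 14.95
ee_pos: [0.4781, -0.2734, 0.0855]
eef_rot: [3.141, 0.0, 1.452]
force: [-0.4, 0.0, -0.9]
grip_width: 0.0177
grip_force: 12.0
```

```bash
python3 - <<'E'
from h import *
rel([478.4,-273.4,86],83.2)
p,d=grab("side"); cv2.imwrite("pics/s5.png",cv2.resize(p[180:380,340:480],None,fx=3,fy=3,interpolation=cv2.INTER_CUBIC))
P=[[.4784+t*.119,-.2734+t*.993,.080] for t in(-.035,-.0155,.0155,.035)]
print(((proj("side",P)-[340,180])*3).round(0).tolist())
E
```

```text
t 14.95 at [ 478.1 -273.4   85.5] rpy [1.7997e+02 1.0000e-02 8.3190e+01] shift [ 0.   0.3 -0.5] turn [ 0.  0. -0.]
[[237.0, 423.0], [219.0, 397.0], [192.0, 358.0], [175.0, 334.0]]
```

View pics/s5.png

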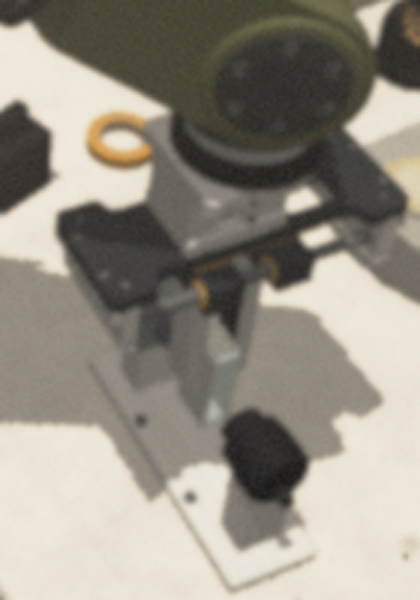

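The cell window at crop (222,385) stands upright in the gap and is clear of the lamp snout at (240,430) and of the detector. The measured pose is within 0.5 mm of the target, and no contact force shows. Hand in.

```bash
python3 -c "
from station import ctrl
print(ctrl.hand_in())"
```

```text
the job is handed in; nothing more can be done
None
```

The small cover stands upright on the free bench, and the cell, held by its frosted faces, is upright in the middle of the light gate's gap, touching nothing; I handed the job in at about 15 s and the hand-in gave no verdict.

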